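Index a blued flange blank to its next punch mark and lock the dividing fixture

ROBOT

A 6-joint arm with a two-finger parallel gripper is mounted at the origin on the work surface. World frame = base frame: x ahead of the robot, y to its left, z up, the work surface at z = 0. Lengths are in m, angles in rad, forces in N, time in s.
With the tool pointing down it reaches from about 0.2 to 0.875 m from the base axis. Payload 3.4 kg.
Tool frame: the origin (TCP) lies at the centre of the arm's flange, where the gripper is bolted on; the fingertips stand 199 mm ahead of it and the grasp point (between the pads) lies 180 mm ahead of it (arm.hold_point_z is the distance from the TCP to the grasp point, in m); z points along the fingers, y is the line along which they close (so a half turn about z gives the same grasp; the last joint's range is limited). The gripper opens to 94 mm and grips with 3 to 60 N. Pads are 16 mm wide; open, the fingers measure 119 mm over their backs; the gripper's body (75 mm by 177 mm) begins 78 mm behind the grasp point.
Start: joints at [-1.38, 0.276, 1.505, -0, 1.361, -0.121], TCP at [0.176, -0.547, 0.405] pointing down, gripper open.
Joint ranges: [-2.89, 2.89], [-0.75, 2.08], [0.22, 2.7], [-1.18, 4.32], [0.11, 2.71], [-2.7, 2.7]. Speed limits (rad/s): [2.57, 2.57, 3.14, 3.14, 3.14, 3.14].

INTERFACE

Orientations are given as [roll, pitch, yaw] about the fixed x, y, z axes, in that order (R = Rz(yaw) Ry(pitch) Rx(roll)).
In Python, from station import arm gives the robot as it stands.
- The arm moves only by the tool play_rows, never from a script. Its argument "rows" is a list that holds one entry, the list of rows, each a list of 7 numbers: the shift along the tool's x, y, z in mm, then the turn, a rotation vector about the tool's x, y, z in degrees, then the opening, from 0 (shut) to 1 (fully open). A call has 1 to 10 rows; each row is the pose to reach, as a shift and turn from the pose commanded when the call began, along the tool's axes at that moment; what a row does not reach only later rows make up. A row lasts 1/12 s, in which the tool goes at most 41.7 mm and 7.16 degrees, less where a joint would pass 70% of its speed; a pose out of reach is approached as far as the arm can. A call with a gripper value outside its range is refused whole. The fingers move at their own pace and stop on an object; the grip force is fixed at half the most. Time passes only in rows, so rows that repeat a pose let the fingers close. It gives the time, the measured TCP pose, the force, the opening and the grip force at its end, in the units of the state.
- arm.get_obs(): the state, without advancing time (a new reading comes with each control period).
- arm.get_image(name): name is "scene" or "top"; returns the picture (420x560x3 uint8, red, green, blue); there is no depth.
- arm.camera_params(name): a dict with "mtx" (3x3 intrinsics, pixels), "world_to_cam" (4x4, takes a point from world to camera coordinates). Camera axes: x right, y down, z forward; pixel columns grow to the right and rows downward; lengths in m; the calibration is good to about 2 mm. A picture is of the moment at which its call begins. camera_params takes no time and is no camera call.
- arm.close_job(): hands the job in; it is judged then, once.
Trained networks look in the newest picture that a camera, given by its name, has taken for a name from the list of things; names that differ only in an ending like _2 or _b are one class to them, and where a whole thing is asked for, a point or a joint stands for the part that bears it (a point fixed in the world has none). Each returns a list of dicts, best first, with "score" (0 to 1); they miss things now and then, are a little off and sometimes report something else, mostly with a low value. They report only what shows in the picture. A call takes as long as a camera call. They do not tell look-alikes from the thing itself.
- arm.trace(query, camera): "region" (420x560 bool, what is visible of it) and "location" ([row, column] in pixels, amid what is visible of it).
The state is a dict: "t": time; "joint_pos": joint angles; "joint_velocities": joint speeds; "tau": joint torques, N m; "ee_pos": TCP position; "orientation": TCP orientation; "force": force on the tool from outside, world axes, zero at the start; "wrist_torque": the same for the moment, N m; "gripper_width": finger opening in m; "finger_force": force on a finger pad.
Only numpy, scipy, OpenCV 4.12 (cv2) and the standard library are available. Lean on these libraries where they do the work, as an engineer would, in place of code of your own. Each camera call takes 0.05 s, during which the arm holds its last target. There are 200 camera calls.

TASK

On the dividing fixture, click the red thumb lever, one notch per stroke, counting the clicks, until the white spot on the blued blank stands under the yellow pointer and not past it; then swing the black-knobbed clamp handle round until it is firmly tight, so that the table is locked, and let go. Work both by feel, never pushing either with more than 25 N. Do not touch the turning table or its freshly blued blank, and leave the other things on the bench where they are.

Things in the scene. Friction and masses are not known exactly. Their poses are not given: they have to be found in the camera images.
- fixture: Dividing fixture bolted to the bench: green square base 170 x 170 x 20 mm, origin under its centre on the vertical axis of the turning table, z up. Thumb lever on its -y side, clamp on its +y side. A click needs a lever stroke past 12 to 22 degrees, and a rubber-tipped stop ends the stroke at 14 to 24 degrees, 1 to 3 after the click. Both differ from setup to setup and can only be felt.
- index_table: Turning table: origin on the axis at bench height, z up. Steel ring of 24 saw teeth (112 mm across, 33-45 mm above the bench), drum (100 mm, 45-57 mm), blued blank on top (96 mm, top at 64.5 mm; its nut to 78.5 mm). Goes only anticlockwise seen from above, 15 degrees to the notch; a spring detent holds it in each notch, and lets it fall back if a stroke ends before the click. Not to be touched.
- white_spot (a point): Centre of the white spot, 11 mm across, painted on the blank's top, 37 mm from the axis. At the start it is 3, 4 or 5 notches (45, 60 or 75 degrees) short of (clockwise of) the pointer.
- pointer_tip (a point): Point just under the tip of the yellow pointer, 37 mm from the axis, 67 mm above the bench. The white spot lies right under it when the table is in the right notch; one notch away they are 9.7 mm apart. Its post stands 74 mm from the axis, 81 mm high.
- lever: Ratchet lever: arm 14 mm wide, 26-32 mm above the bench; origin on the table's axis at bench height, x along the arm, z up. Pushed anticlockwise (from above) it swings 1 to 10 degrees freely (1-2 N at the pad), then drives the table (3 to 8 N) until the click, when the force drops to 1-2 N; then the stop (about 5 N per mm). Over 25 N is too much. Released, it springs back to its rest in 0.5 s.
- thumb_pad (a point): Middle of the lever's red thumb pad: upright plate 26 mm long radially, 8 mm thick along the swing, 30 to 74 mm above the bench; this point is 122 mm from the axis, 62 mm up. Push its clockwise face anticlockwise (up to 50 mm). To be sure of the click go on 1 to 2 degrees after the drop in force, or gently to the stop. Then let it come right back to rest, for 0.3 s, before the next stroke.
- shoe: Brass brake shoe 30 x 15 x 10 mm between the clamp's cam and the drum, 46 to 56 mm above the bench. Origin on the bench under the table's axis (within 1 mm) when slack. The cam slides it inward by 1 to 4 mm until it presses on the drum.
- clamp_lever: Clamp handle with cam: bar 12 mm wide, 58-66 mm above the bench; origin on its vertical pivot at bench height, bar along its own -x. Slack at the start, bar along the fixture's -x (0 to 15 degrees on). Tightens clockwise from above: stiff (4-5 N at the knob), then after 18 to 55 degrees (varies) force climbs about 1 N per mm. Firmly tight: 10-16 N; over 25 N is too much. Stays tight when released.
- clamp_grip (a point): Middle of the black knob on the clamp handle: upright cylinder 14 mm in diameter, 65 to 95 mm above the bench, with an 18 mm ball on top (107 mm). 75 mm from the pivot; this point is 85 mm above the bench.
- clamp_pivot (a point): Point on the clamp handle's pivot axis, 66 mm above the bench, 82 mm from the table's axis.
- square: Bystander: engineer's square, stock 24 x 100 x 14 mm, blade 150 mm. Origin under the stock.
- bench_hammer: Bystander: hammer with wooden handle, 250 mm long, lying along its x. Origin under the handle.
- centre_punch: Bystander: centre punch, 100 mm long, 12 mm thick, lying along its x.
- flange: Bystander: finished steel flange ring, 90 mm across, 10 mm thick.
- file_tool: Bystander: file with wooden handle, 250 mm long, lying along its x.
- gauge_case: Bystander: black plastic gauge case, 90 x 240 x 26 mm.
Mind the look-alikes: they are no part of the job. What is shaped like the part that bears shoe but pink is not meant.

How it is judged:
On the way, in this order (a step that is already met when the one before it is completed fails the run):
1. the table rests in the notch two short of the pointer (horizontal distance between white_spot and pointer_tip between 0.017 and 0.0215 m and angular speed of index_table below 0.1 rad/s), for 0.15 s.
2. the table rests in the notch one short of the pointer (horizontal distance between white_spot and pointer_tip between 0.0075 and 0.012 m and angular speed of index_table below 0.1 rad/s), for 0.15 s.
3. the white spot rests under the pointer (horizontal distance between white_spot and pointer_tip below 0.003 m and angular speed of index_table below 0.1 rad/s), for 0.15 s.
4. the clamp is tightened: its shoe presses on the drum (contact force between shoe and index_table above 25 N), for 0.2 s.
At the end, for the whole second after the job is handed in: The white spot lies within 3 mm of the pointer (level distance), the brake shoe still presses on the drum with more than 20 N (a firm push of about 10 N on the knob leaves twice that), and lever, table and clamp are at rest and released (all of step 3 and contact force between shoe and index_table above 20 N and angular speed of each of clamp_lever, lever below 0.1 rad/s); the robot touches nothing.
It fails at once if the thumb lever is pushed with more than 25 N (contact force between any of the fingers, the arm and lever above 25 N).
It fails at once if the clamp handle is pushed with more than 25 N (contact force between any of the fingers, the arm and clamp_lever above 25 N).
It fails at once if the robot touches the turning table or the blued blank (contact force between any of the fingers, the arm and index_table above 0.5 N).
It fails at once if a bystander is moved by more than 15 mm (distance of any of square, bench_hammer, centre_punch, flange, file_tool, gauge_case from where it was at the start of the episode above 0.015 m).
It also fails if it takes over 67 s, if anything falls off the work surface, if the arm or the gripper's body presses on something with over 40 N, if the wrist force passes 120 N, or if a joint passes its speed limit or range.

## Working session

There is one attempt and no reset: what is moved stays moved. The work goes in short steps, Python scripts to look and compute and a tool call to move; the robot and the scene stay as the last step left them, time stands still between calls to the robot, and variables do not carry over. Pictures are saved under pics/ and viewed, at most 10 in all, crops included, and the job is handed in when it is done.

Besides the shell and the picture viewer there is one more tool, called after "Call:" as name([rows], argument=value, ...), one row to a line, values as JSON. play_rows: Moves the arm, as the interface text tells. Its arguments: {"type":"object","properties":{"rows":{"type":"array","items":{"type":"array","items":{"type":"array","items":{"type":"number"}}}}},"required":["rows"]}

```bash
mkdir -p pics
cat > h.py <<'E'
import numpy as np,cv2
from station import arm
def save(n,f,crop=None,s=1):
    im=arm.get_image(n)
    if crop: im=im[crop[0]:crop[1],crop[2]:crop[3]]
    im=cv2.resize(im,None,fx=s,fy=s,interpolation=cv2.INTER_CUBIC)
    cv2.imwrite('pics/'+f,im[:,:,::-1])
def back(n,rc,z):
    p=arm.camera_params(n);K=np.array(p['mtx']);T=np.array(p['world_to_cam'])
    d=T[:3,:3].T@np.linalg.inv(K)@[rc[1],rc[0],1];c=-T[:3,:3].T@T[:3,3]
    return c+d*(z-c[2])/d[2]
def proj(n,P):
    p=arm.camera_params(n);q=np.array(p['world_to_cam'])@[*P,1];q=np.array(p['mtx'])@q[:3];return q[1]/q[2],q[0]/q[2]
E
python3 - <<'E'
from h import *
save('top','a.png',s=1.4);save('scene','b.png',s=1.4)
o=arm.get_obs();print(o['ee_pos'],o['orientation'],o['t'])
Z=dict(white_spot=.0645,pointer_tip=.067,thumb_pad=.062,clamp_grip=.085,clamp_pivot=.066)
for q in Z:
  for n in('top','scene'):
    for r in arm.trace(q,n)[:3]: print(q,n,round(r['score'],2),r['location'],back(n,r['location'],Z[q]).round(4))
E
```

```text
[ 0.17635963 -0.54711217  0.40390929] [-3.14005840e+00 -2.03845359e-04  3.11795654e-01] 0.1
white_spot top 0.71 [212.7, 249.8] [0.5785 0.046  0.0645]
white_spot scene 0.56 [236.2, 312.5] [0.5975 0.0585 0.0645]
pointer_tip top 0.97 [191.7, 268.1] [6.334e-01 2.000e-04 6.700e-02]
pointer_tip scene 0.31 [235.9, 309.8] [0.6004 0.0519 0.067 ]
thumb_pad top 0.58 [223.4, 280.3] [ 0.5525 -0.0326  0.062 ]
thumb_pad scene 0.61 [214.8, 276.5] [ 0.5582 -0.0513  0.062 ]
clamp_grip top 0.74 [277.6, 197.8] [0.4112 0.1692 0.085 ]
clamp_grip top 0.66 [211.9, 216.4] [0.5763 0.1289 0.085 ]
clamp_grip top 0.52 [140.9, 203.7] [0.7601 0.1682 0.085 ]
clamp_grip scene 0.83 [312.9, 339.0] [0.794  0.1708 0.085 ]
clamp_grip scene 0.75 [190.2, 370.2] [0.4177 0.1716 0.085 ]
clamp_grip scene 0.68 [197.1, 124.4] [ 0.642  -0.4557  0.085 ]
clamp_pivot top 0.93 [134.1, 207.5] [0.7838 0.1621 0.066 ]
clamp_pivot top 0.82 [211.2, 217.0] [0.5807 0.13   0.066 ]
clamp_pivot top 0.66 [274.4, 198.8] [0.4194 0.1702 0.066 ]
clamp_pivot scene 0.8 [243.1, 341.2] [0.5969 0.1336 0.066 ]
clamp_pivot scene 0.78 [320.5, 336.3] [0.8048 0.1691 0.066 ]
clamp_pivot scene 0.73 [200.2, 363.9] [0.4415 0.1618 0.066 ]
```

View pics/a.png

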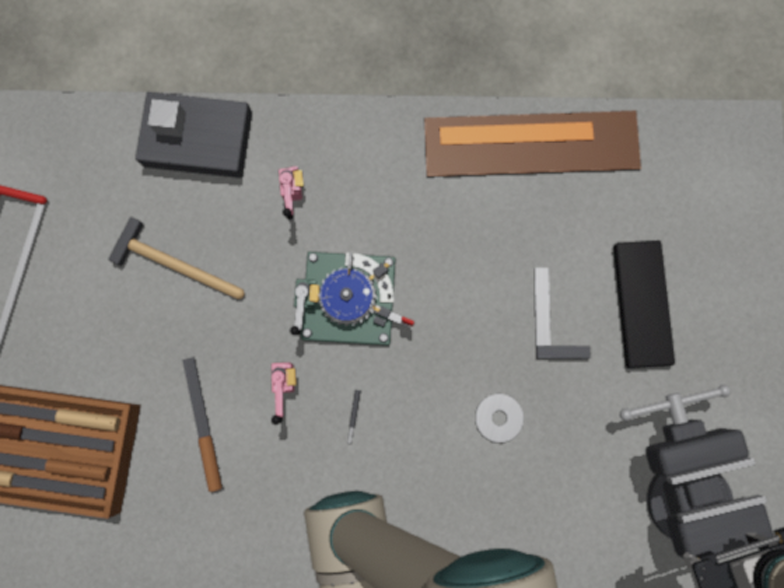

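View pics/b.png

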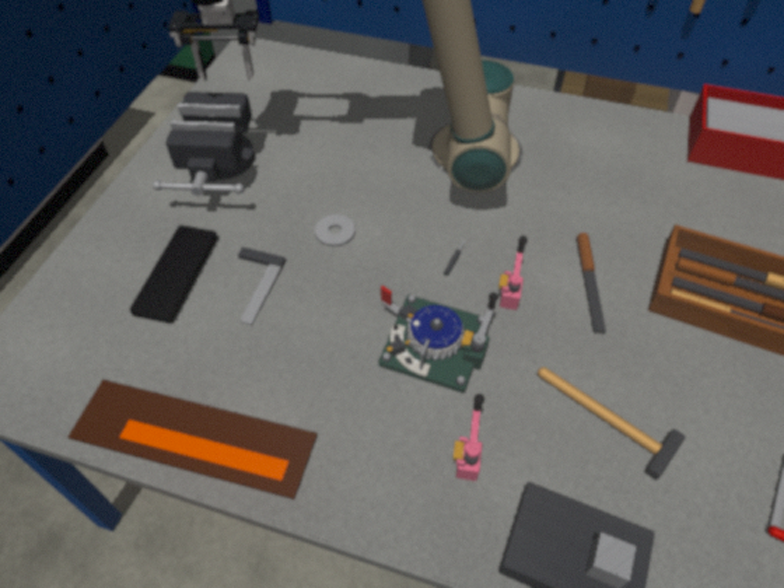

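Candidate clamps: the grey clamp on the green fixture (knob about (297,330) in the 1.4x top view), and the pink look-alikes at (288,212) and (277,418). I choose the grey one on the green base. The lever is the one with the red pad at (408,322), and the pointer is at the upper edge of the blank at about (349,262).

Run:
```python
from h import *
a=arm.get_image('top')[172:254,200:305];b=arm.get_image('scene')[195:285,255:365]
a=cv2.resize(a,(800,600*800*82//105//600),interpolation=cv2.INTER_CUBIC)
a=cv2.resize(arm.get_image('top')[174:252,204:304],(760,593),interpolation=cv2.INTER_CUBIC)
b=cv2.resize(b,None,fx=6.5,fy=6.5,interpolation=cv2.INTER_CUBIC)
cv2.imwrite('pics/c.png',a[:,:,::-1]);cv2.imwrite('pics/d.png',b[:,:,::-1])
```

```text
(no output)
```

View pics/c.png

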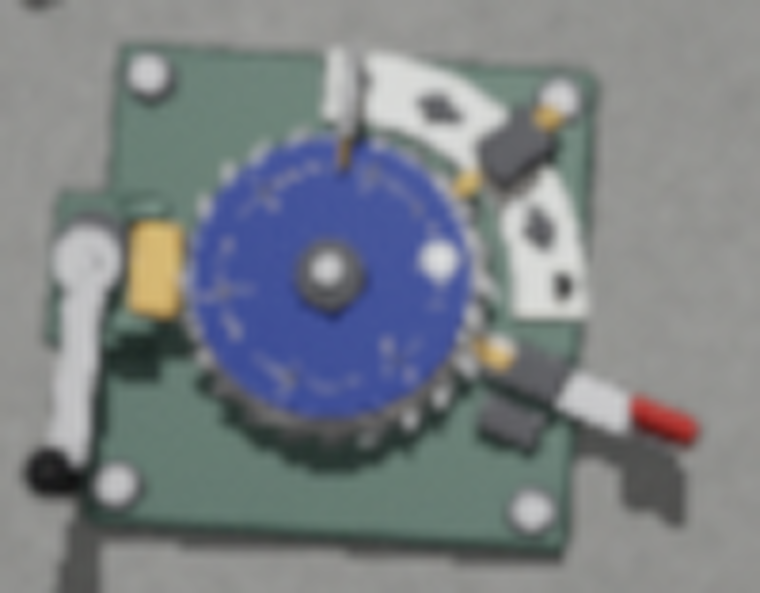

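View pics/d.png

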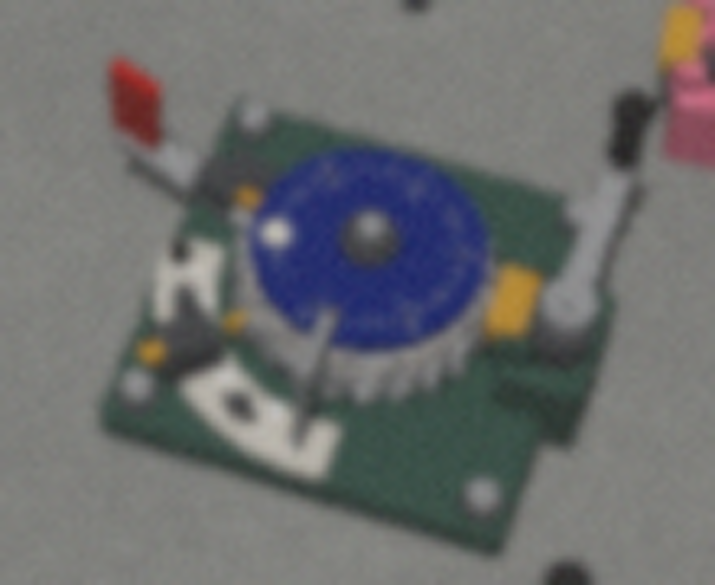

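The crops confirm it. The grey clamp has its knob at crop (50,472) and pivot at (87,258). The spot is at (438,260), the pointer tip at (345,165) and the red pad at about (665,420), with its clockwise face on the lower (-x) side.

Run:
```python
from h import *
P=dict(ctr=(331,276,.0645),spot=(438,260,.0645),ptr=(345,160,.069),pad0=(636,405,.074),pad1=(694,436,.074),ball=(50,472,.098),piv=(87,258,.07),c0=(125,45,.02),c1=(597,72,.02),c3=(85,518,.02),c2=(562,550,.02))
W={k:back('top',(174+y/7.6-.5,204+x/7.6-.5),z) for k,(x,y,z) in P.items()}
S=dict(ctr=(370,250,.0645),spot=(275,233,.0645),ptr=(333,312,.069),ball=(632,103,.098),pad0=(118,60,.074),pad1=(158,90,.074))
for k,(x,y,z) in S.items(): W['s_'+k]=back('scene',(195+y/6.5-.5,255+x/6.5-.5),z)
c=W['ctr']
for k in W:
  d=(W[k]-(W['s_ctr'] if k[:2]=='s_' else c))[:2]; print(k,W[k].round(4),round(np.hypot(*d)*1e3,1),round(np.degrees(np.arctan2(d[1],d[0])),1))
print('corner mean',np.mean([W[k] for k in('c0','c1','c2','c3')],0))
b=(W['ball']-W['piv'])[:2];print('bar',np.hypot(*b),np.degrees(np.arctan2(b[1],b[0])))
# refined red centroid
for n in('top','scene'):
  im=arm.get_image(n).astype(int);m=(im[...,0]>120)&(im[...,1]<60)&(im[...,2]<60);r,cc=np.nonzero(m);k=(abs(r-219)<25)&(abs(cc-283)<25);print(n,k.sum(),r[k].mean(),cc[k].mean(),back(n,(r[k].mean(),cc[k].mean()),.074),back(n,(r[k].mean(),cc[k].mean()),.055))
```

```text
ctr [0.5858 0.0532 0.0645] 0.0 0.0
spot [0.5919 0.0173 0.0645] 36.5 -80.4
ptr [0.6248 0.0492 0.069 ] 39.2 -5.8
pad0 [ 0.5428 -0.0503  0.074 ] 112.1 -112.5
pad1 [ 0.5328 -0.0698  0.074 ] 134.0 -113.3
ball [0.515  0.1407 0.098 ] 112.5 129.0
piv [0.5898 0.1351 0.07  ] 81.9 87.2
c0 [0.6728 0.1314 0.02  ] 116.9 42.0
c1 [ 0.6659 -0.0348  0.02  ] 119.0 -47.7
c3 [0.506  0.1395 0.02  ] 117.5 132.8
c2 [ 0.4979 -0.0257  0.02  ] 118.2 -138.1
s_ctr [0.5886 0.0532 0.0645] 0.0 0.0
s_spot [0.5921 0.0149 0.0645] 38.5 -84.7
s_ptr [0.6244 0.0476 0.069 ] 36.3 -8.9
s_ball [0.511  0.1385 0.098 ] 115.3 132.3
s_pad0 [ 0.5344 -0.0698  0.074 ] 134.4 -113.8
s_pad1 [ 0.5443 -0.0493  0.074 ] 111.6 -113.3
corner mean [0.58564773 0.05259341 0.02      ]
bar 0.0749958207176688 175.69860002427149
top 10 229.4 291.1 [ 0.5363693  -0.06035681  0.074     ] [ 0.53830812 -0.060533    0.055     ]
scene 14 207.35714285714286 275.5 [ 0.54382173 -0.05870276  0.074     ] [ 0.52983869 -0.06321774  0.055     ]
```

Call:
play_rows([
  [[20,-15,-30,0,0,0,0],[50,-39,-40,0,0,5,0],[90,-70,-40,0,0,10,0],[130,-101,-40,0,0,15,0],[170,-132,-40,0,0,20,0],[210,-163,-40,0,0,25,0],[250,-194,-40,0,0,30,0],[290,-225,-40,0,0,35,0],[330,-256,-40,0,0,41,0],[360,-279,-40,0,0,41,0]],
])

```text
t: 1.68
ee_pos: [0.3993, -0.2202, 0.445]
orientation: [3.141, -0.001, -0.408]
force: [0.1, -0.7, 0.8]
gripper_width: 0.0309
finger_force: 0.0
```

Call:
play_rows([
  [[80,0,0,0,0,0,0],[147,0,0,0,0,0,0],[147,0,40,0,0,0,0],[147,0,70,0,0,0,0],[147,0,70,0,0,0,0]],
])

```text
t: 2.1
ee_pos: [0.536, -0.2801, 0.3699]
orientation: [-3.141, 0.004, -0.403]
force: [-1.3, 0.8, -0.5]
gripper_width: 0.0003
finger_force: 0.0
```

Call:
play_rows([
  [[-19,-35,0,0,0,0,0],[-37,-70,0,0,0,0,0],[-56,-105,0,0,0,0,0],[-75,-140,0,0,0,0,0],[-93,-174,0,0,0,0,0],[-109,-204,0,0,0,0,0],[-109,-204,40,0,0,0,0],[-109,-204,80,0,0,0,0],[-109,-204,80,0,0,0,0],[-109,-204,80,0,0,0,0]],
])

```text
t: 2.93
ee_pos: [0.5127, -0.049, 0.2939]
orientation: [3.141, 0.005, -0.404]
force: [0.5, 0.2, -0.1]
gripper_width: 0.0005
finger_force: 0.0
```

Run:
```python
from h import *
o=arm.get_obs();print(o['ee_pos'],o['force'])
b=cv2.resize(arm.get_image('scene')[185:285,240:365],None,fx=6,fy=6,interpolation=cv2.INTER_CUBIC)
cv2.imwrite('pics/e.png',b[:,:,::-1])
```

```text
[ 0.51270204 -0.04902932  0.29390666] [ 0.4927087   0.16111009 -0.09093592]
```

View pics/e.png

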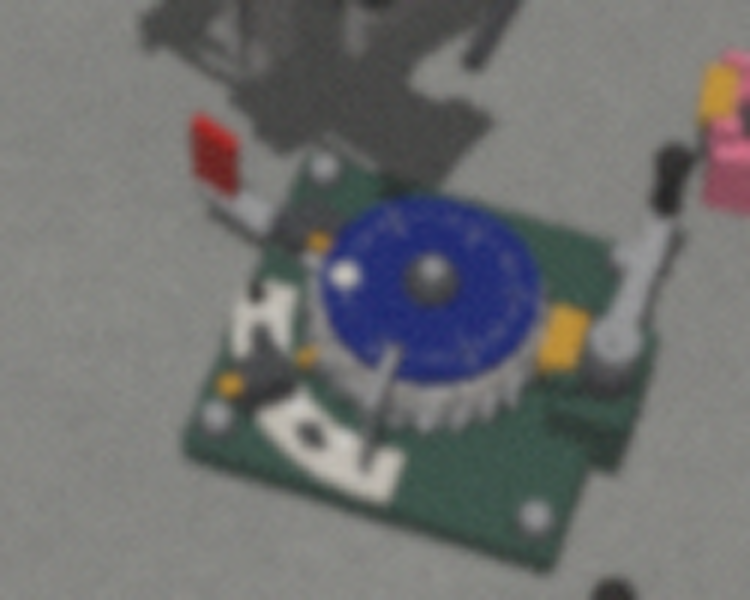

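The crop shows only the gripper's shadow above the pad at about (215,155). I'll check where the tips should project.

Run:
```python
from h import *
print(proj('scene',(.5127,-.049,.095)),proj('top',(.5127,-.049,.095)),proj('scene',(.538,-.059,.074)))
a=arm.get_image('scene')[100:290,180:400];a=cv2.resize(a,None,fx=3,fy=3,interpolation=cv2.INTER_CUBIC)
cv2.imwrite('pics/f.png',a[:,:,::-1])
```

```text
(np.float64(194.65637984423486), np.float64(282.47224085532935)) (np.float64(237.9492389463342), np.float64(286.47207818131375)) (np.float64(205.6957626986226), np.float64(276.05424416982424))
```

View pics/f.png

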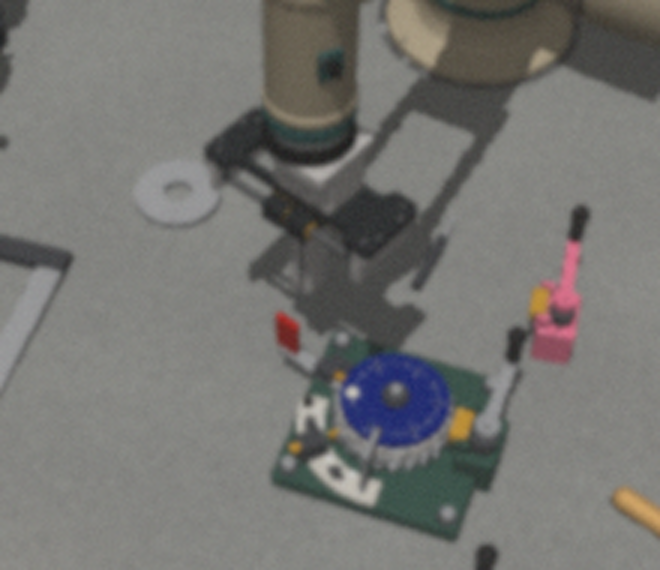

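The tip shows at (302,288), where it was predicted to be. I'll descend and approach.

Call:
play_rows([
  [[0,0,30,0,0,0,0],[0,0,46,0,0,0,0],[0,0,46,0,0,0,0],[4,0,46,0,0,0,0],[8,0,46,0,0,0,0],[10,0,46,0,0,0,0],[10,0,46,0,0,0,0],[10,0,46,0,0,0,0]],
])

```text
t: 3.7
ee_pos: [0.5236, -0.0534, 0.2496]
orientation: [-3.141, -0.002, -0.404]
force: [-0.7, -0.2, 0.5]
gripper_width: 0.001
finger_force: 0.0
```

Call:
play_rows([
  [[2,0,0,0,0,0,0],[4,0,0,0,0,0,0],[6,0,0,0,0,0,0],[8,0,0,0,0,0,0],[8,0,0,0,0,0,0],[8,0,0,0,0,0,0]],
])

```text
t: 4.2
ee_pos: [0.5303, -0.0563, 0.2485]
orientation: [3.141, 0.001, -0.404]
force: [-0.8, 0.3, 0.9]
gripper_width: 0.0006
finger_force: 0.8
```

Call:
play_rows([
  [[4.3,0.3,0,0,0,-2,0],[8.5,0.5,0,0,0,-4,0],[12.8,0.6,0,0,0,-6,0],[17.1,0.5,0,0,0,-8,0],[17.1,0.5,0,0,0,-8,0],[17.1,0.5,0,0,0,-8,0]],
])

```text
t: 4.7
ee_pos: [0.545, -0.063, 0.2483]
orientation: [-3.141, 0.004, -0.265]
force: [-4.2, 1.9, 3.3]
gripper_width: 0.0008
finger_force: 2.3
```

Call:
play_rows([
  [[1.6,0.1,0,0,0,-0.75,0],[3.2,0.2,0,0,0,-1.5,0],[3.2,0.2,0,0,0,-1.5,0]],
])

```text
t: 4.95
ee_pos: [0.5479, -0.064, 0.2483]
orientation: [-3.141, 0.004, -0.238]
force: [-5.2, 3.0, 3.5]
gripper_width: 0.0006
finger_force: 2.5
```

Call:
play_rows([
  [[1.6,0.1,0,0,0,-0.75,0],[3.2,0.2,0,0,0,-1.5,0],[3.2,0.2,0,0,0,-1.5,0]],
])

```text
t: 5.2
ee_pos: [0.5508, -0.0649, 0.2483]
orientation: [-3.141, 0.004, -0.211]
force: [-6.1, 2.8, 3.5]
gripper_width: 0.0007
finger_force: 2.7
```

Call:
play_rows([
  [[1.6,0.1,0,0,0,-0.75,0],[3.2,0.2,0,0,0,-1.5,0],[3.2,0.2,0,0,0,-1.5,0]],
])

```text
t: 5.45
ee_pos: [0.5545, -0.066, 0.2483]
orientation: [-3.141, 0.002, -0.186]
force: [-3.9, 2.1, 0.4]
gripper_width: 0.0007
finger_force: 1.5
```

Call:
play_rows([
  [[1.6,0.1,0,0,0,-0.75,0],[3.2,0.2,0,0,0,-1.5,0],[3.2,0.2,0,0,0,-1.5,0]],
])

```text
t: 5.7
ee_pos: [0.5587, -0.0673, 0.2484]
orientation: [3.141, -0.001, -0.159]
force: [-1.6, 0.9, -0.4]
gripper_width: 0.0004
finger_force: 0.7
```

Call:
play_rows([
  [[1.2,0.1,0,0,0,-0.5,0],[1.2,0.1,0,0,0,-0.5,0]],
])

```text
t: 5.87
ee_pos: [0.5597, -0.0677, 0.2486]
orientation: [3.141, -0.0, -0.15]
force: [-1.7, 1.3, -0.2]
gripper_width: 0.0005
finger_force: 0.9
```

Call:
play_rows([
  [[-12,-1.5,0,0,0,5,0],[-24,-4,0,0,0,10,0],[-38.5,-8.9,0,0,0,14.5,0],[-38.5,-8.9,0,0,0,14.5,0],[-38.5,-8.9,0,0,0,14.5,0],[-38.5,-8.9,0,0,0,14.5,0],[-38.5,-8.9,0,0,0,14.5,0],[-38.5,-8.9,0,0,0,14.5,0],[-38.5,-8.9,0,0,0,14.5,0],[-38.5,-8.9,0,0,0,14.5,0]],
])

```text
t: 6.7
ee_pos: [0.5231, -0.0531, 0.2486]
orientation: [3.142, -0.0, -0.404]
force: [-0.5, -0.7, -0.4]
gripper_width: 0.0005
finger_force: 0.0
```

```bash
cat > sp.py <<'E'
from h import *
o=arm.get_obs();print(o['ee_pos'],o['force'])
C=np.array((.5862,.0532))
for n,c in (('top',C),('scene',np.array((.5886,.0532)))):
  im=arm.get_image(n).astype(int)
  best=[]
  for a in range(-100,20):
    t=np.radians(a);r,q=proj(n,(*(c+.037*np.array((np.cos(t),np.sin(t)))),.0645))
    best.append((cv2.remap(im.astype('float32').min(2),np.float32([[q]]),np.float32([[r]]),1)[0,0],a))
  best.sort();print(n,best[-5:])
E
python3 sp.py
```

```text
[ 0.52307862 -0.05306023  0.24856705] [-0.54766723 -0.72642065 -0.3689981 ]
top [(np.float32(160.90625), -71), (np.float32(160.94824), -75), (np.float32(161.12598), -74), (np.float32(161.34375), -72), (np.float32(161.38477), -73)]
scene [(np.float32(175.54688), -68), (np.float32(175.85742), -69), (np.float32(175.91602), -70), (np.float32(176.1875), -71), (np.float32(176.23438), -72)]
```

```bash
cat > sp.py <<'E'
from h import *
o=arm.get_obs();print(o['ee_pos'],o['force'])
for n,c in (('top',(.5862,.0532)),('scene',(.5886,.0532))):
  im=arm.get_image(n).astype(int)
  R,Q=np.mgrid[0:420,0:560];W=np.array([[r,q,*back(n,(r,q),.0645)[:2]] for r in range(185,260) for q in range(225,335)])
  d=W[:,2:]-c;rad=np.hypot(*d.T);v=im[W[:,0].astype(int),W[:,1].astype(int)].min(1)
  k=(rad>.026)&(rad<.046)&(v>105);w=v[k]-100
  m=(d[k]*w[:,None]).sum(0)/w.sum();print(n,k.sum(),m.round(4),np.degrees(np.arctan2(m[1],m[0])).round(1))
E
python3 sp.py
python3 - <<'E'
import cv2,numpy as np,sys
sys.path.insert(0,'.')
from h import *
# start-of-job picture a.png (1.4x) for reference
im=cv2.imread('pics/a.png');im=cv2.resize(im,(560,420),interpolation=cv2.INTER_AREA).astype(int)
v=im.min(2);print(v[207:217,255:267]); print(arm.get_image('top').min(2)[203:213,255:267])
E
```

```text
[ 0.52286338 -0.05293732  0.24855922] [ 0.21963197 -0.21629957 -0.19626585]
[[ 70  70  71  87 138 192 211 208 178 130 122 141]
 [ 69  69  72  93 143 194 213 211 181 131 112 138]
 [ 68  68  72  87 121 172 197 194 159 109 106 142]
 [ 68  69  70  73  84 121 152 150 114  85 105 148]
 [ 67  68  68  68  70  85 111 108  82  74 101 143]
 [ 68  69  69  68  68  74  86  84  72  73  94 123]
 [ 68  68  68  68  70  80  86  79  71  75 102 114]
 [ 68  67  67  68  70  81  86  78  71  82 127 137]
 [ 67  67  68  67  69  71  72  70  69  86 144 156]
 [ 66  66  66  67  68  68  68  68  69  87 138 150]]
[[ 52  50  56  76 117 149 164 165 164 164 163 155]
 [ 47  51  61  85 122 153 165 167 166 166 164 151]
 [ 48  54  64  96 130 155 163 166 166 167 164 144]
 [ 48  55  69 106 139 157 162 164 166 166 162 139]
 [ 49  57  76 114 144 157 159 161 163 166 155 128]
 [ 49  60  85 119 146 157 159 160 160 162 148 114]
 [ 50  63  97 126 148 155 156 157 157 156 139 104]
 [ 52  67 103 132 149 152 153 153 155 151 131  95]
 [ 55  74 109 135 147 149 150 150 151 144 121  88]
 [ 55  85 115 136 145 147 147 148 148 138 111  85]]Traceback (most recent call last):
  File "sp.py", line 5, in <module>
    R,Q=np.mgrid[0:420,0:560];W=np.array([[r,q,*back(n,(r,q),.0645)[:2]] for r in range(185,260) for q in range(225,335)])
                                                ~~~~^^^^^^^^^^^^^^^
  File "h.py", line 9, in back
    p=arm.camera_params(n);K=np.array(p['mtx']);T=np.array(p['world_to_cam'])
ValueError: time passes only in moves, steps and waits
```

The top view is blocked by the arm, so I'll use the scene camera.

```bash
cat > sp.py <<'E'
import numpy as np,cv2
from station import arm
p=arm.camera_params('scene');K=np.array(p['mtx']);T=np.array(p['world_to_cam'])
im=arm.get_image('scene').astype(int)
r,q=[x.ravel() for x in np.mgrid[185:260,225:335]]
d=(T[:3,:3].T@np.linalg.inv(K)@np.stack([q,r,0*r+1.])).T;c=-T[:3,:3].T@T[:3,3]
W=(c+d*((.0645-c[2])/d[:,2])[:,None])[:,:2]-(.5886,.0532)
rad=np.hypot(*W.T);v=im[r,q].min(1);k=(rad>.026)&(rad<.043)&(v>115);w=v[k]-100
m=(W[k]*w[:,None]).sum(0)/w.sum();print(k.sum(),m.round(4),np.degrees(np.arctan2(m[1],m[0])).round(1),np.hypot(*m))
E
python3 sp.py
```

```text
18 [ 0.0146 -0.0327] -66.0 0.035771659669572874
```

One click is confirmed: the spot moved from about -82° to -66°. Second stroke.

Call:
play_rows([
  [[5,0,0,0,0,0,0],[10,0.2,0,0,0,-1,0],[14.5,0.4,0,0,0,-3,0],[19,0.6,0,0,0,-5,0],[23.5,0.6,0,0,0,-7.2,0],[28,0.4,0,0,0,-9.5,0],[32,0.2,0,0,0,-11.3,0],[36,-0.3,0,0,0,-13,0],[39.6,-1,0,0,0,-14.5,0],[39.6,-1,0,0,0,-14.5,0]],
])

```text
t: 7.78
ee_pos: [0.5594, -0.0672, 0.2482]
orientation: [-3.141, 0.003, -0.15]
force: [-1.0, 1.8, 1.0]
gripper_width: 0.0002
finger_force: 1.0
```

Call:
play_rows([
  [[0.8,0,0,0,0,0,0],[0.8,0,0,0,0,0,0]],
])

```text
t: 7.95
ee_pos: [0.5601, -0.0675, 0.2482]
orientation: [-3.141, 0.001, -0.151]
force: [-2.0, 1.1, 0.2]
gripper_width: 0.0004
finger_force: 1.1
```

Call:
play_rows([
  [[-12,-1.5,0,0,0,5,0],[-24,-4,0,0,0,10,0],[-39.3,-8.9,0,0,0,14.5,0],[-39.3,-8.9,0,0,0,14.5,0],[-39.3,-8.9,0,0,0,14.5,0],[-39.3,-8.9,0,0,0,14.5,0],[-39.3,-8.9,0,0,0,14.5,0],[-39.3,-8.9,0,0,0,14.5,0],[-39.3,-8.9,0,0,0,14.5,0],[-39.3,-8.9,0,0,0,14.5,0]],
])

```text
t: 8.78
ee_pos: [0.5232, -0.0531, 0.2486]
orientation: [3.142, -0.0, -0.404]
force: [0.4, 0.0, 0.4]
gripper_width: 0.0005
finger_force: 0.0
```

```bash
python3 sp.py
```

```text
19 [ 0.0221 -0.0282] -52.0 0.03584099416779635
```

-52°: two clicks. Third stroke.

Call:
play_rows([
  [[5,0,0,0,0,0,0],[10,0.2,0,0,0,-1,0],[14.5,0.4,0,0,0,-3,0],[19,0.6,0,0,0,-5,0],[23.5,0.6,0,0,0,-7.2,0],[28,0.4,0,0,0,-9.5,0],[32,0.2,0,0,0,-11.3,0],[36,-0.3,0,0,0,-13,0],[40.2,-1,0,0,0,-14.5,0],[40.2,-1,0,0,0,-14.5,0]],
])

```text
t: 9.67
ee_pos: [0.5601, -0.0675, 0.2482]
orientation: [-3.141, 0.003, -0.15]
force: [-1.6, 2.7, 1.2]
gripper_width: 0.0005
finger_force: 1.0
```

Call:
play_rows([
  [[-12,-1.5,0,0,0,5,0],[-24,-4,0,0,0,10,0],[-39.1,-8.9,0,0,0,14.5,0],[-39.1,-8.9,0,0,0,14.5,0],[-39.1,-8.9,0,0,0,14.5,0],[-39.1,-8.9,0,0,0,14.5,0],[-39.1,-8.9,0,0,0,14.5,0],[-39.1,-8.9,0,0,0,14.5,0],[-39.1,-8.9,0,0,0,14.5,0],[-39.1,-8.9,0,0,0,14.5,0]],
])

```text
t: 10.5
ee_pos: [0.5232, -0.0533, 0.2486]
orientation: [3.141, -0.0, -0.404]
force: [0.6, 1.1, 0.1]
gripper_width: 0.0005
finger_force: 0.0
```

```bash
python3 sp.py
```

```text
20 [ 0.028  -0.0219] -38.0 0.03552426425404287
```

-38°: three clicks, two short of the pointer. Fourth stroke.

Call:
play_rows([
  [[5,0,0,0,0,0,0],[10,0.2,0,0,0,-1,0],[14.5,0.4,0,0,0,-3,0],[19,0.6,0,0,0,-5,0],[23.5,0.6,0,0,0,-7.2,0],[28,0.4,0,0,0,-9.5,0],[32,0.2,0,0,0,-11.3,0],[36,-0.3,0,0,0,-13,0],[40.2,-1,0,0,0,-14.5,0],[40.2,-1,0,0,0,-14.5,0]],
])

```text
t: 11.38
ee_pos: [0.5601, -0.0677, 0.2481]
orientation: [-3.141, 0.003, -0.15]
force: [-2.0, 2.7, 0.2]
gripper_width: 0.0005
finger_force: 1.0
```

Call:
play_rows([
  [[-12,-1.5,0,0,0,5,0],[-24,-4,0,0,0,10,0],[-39.1,-8.9,0,0,0,14.5,0],[-39.1,-8.9,0,0,0,14.5,0],[-39.1,-8.9,0,0,0,14.5,0],[-39.1,-8.9,0,0,0,14.5,0],[-39.1,-8.9,0,0,0,14.5,0],[-39.1,-8.9,0,0,0,14.5,0],[-39.1,-8.9,0,0,0,14.5,0],[-39.1,-8.9,0,0,0,14.5,0]],
])

```text
t: 12.22
ee_pos: [0.5232, -0.0535, 0.2486]
orientation: [3.142, -0.0, -0.404]
force: [0.5, 0.6, -0.2]
gripper_width: 0.0006
finger_force: 0.0
```

```bash
python3 sp.py
```

```text
23 [ 0.0329 -0.0131] -21.7 0.03535641785510241
```

Four clicks; the spot is one notch short of the pointer, which is at about -7°. Fifth and last stroke.

Call:
play_rows([
  [[5,0,0,0,0,0,0],[10,0.2,0,0,0,-1,0],[14.5,0.4,0,0,0,-3,0],[19,0.6,0,0,0,-5,0],[23.5,0.6,0,0,0,-7.2,0],[28,0.4,0,0,0,-9.5,0],[32,0.2,0,0,0,-11.3,0],[36,-0.3,0,0,0,-13,0],[40.2,-1,0,0,0,-14.5,0],[40.2,-1,0,0,0,-14.5,0]],
])

```text
t: 13.1
ee_pos: [0.5601, -0.0679, 0.2481]
orientation: [-3.141, 0.003, -0.15]
force: [-2.4, 1.4, 0.0]
gripper_width: 0.0003
finger_force: 1.1
```

Call:
play_rows([
  [[-12,-1.5,0,0,0,5,0],[-24,-4,0,0,0,10,0],[-44,-9.5,0,0,0,14.5,0],[-44,-9.5,0,0,0,14.5,0],[-44,-9.5,-30,0,0,14.5,0],[-44,-9.5,-70,0,0,14.5,0],[-44,-9.5,-100,0,0,14.5,0],[-44,-9.5,-100,0,0,14.5,0]],
])

```text
t: 13.77
ee_pos: [0.5214, -0.0532, 0.3554]
orientation: [-3.139, -0.016, -0.402]
force: [0.5, -0.4, 0.6]
gripper_width: 0.0005
finger_force: 0.0
```

```bash
python3 sp.py
python3 - <<'E'
from h import *
save('scene','g.png',(185,285,240,365),6)
E
```

```text
15 [ 0.0345 -0.0044] -7.2 0.034802931949482384
```

View pics/g.png

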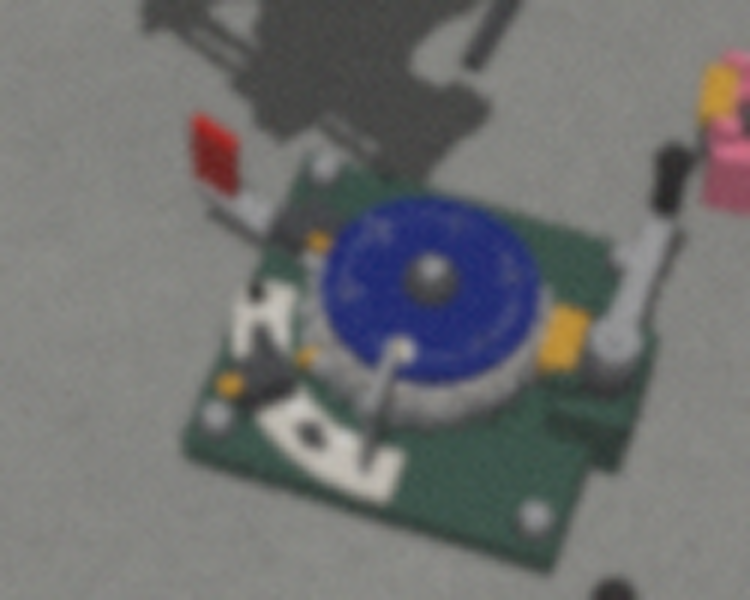

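The spot at (400,350) sits right at the pointer tip. Next, carry the tool over and turn it for the clamp.

Call:
play_rows([
  [[-10,-20,0,0,0,-7,0],[-20,-40,0,0,0,-14,0],[-30,-60,0,0,0,-21,0],[-40,-85,0,0,0,-28,0],[-50,-105,0,0,0,-35,0],[-60,-130,0,0,0,-42,0],[-70,-149,0,0,0,-49,0],[-70,-149,0,0,0,-56,0],[-70,-149,0,0,0,-63,0],[-70,-149,0,0,0,-70,0]],
])

```text
t: 14.7
ee_pos: [0.5123, 0.1128, 0.3466]
orientation: [-3.14, 0.002, 0.826]
force: [0.3, -0.1, -0.1]
gripper_width: 0.0006
finger_force: 0.0
```

Call:
play_rows([
  [[0,0,0,0,0,-7,0],[0,0,0,0,0,-14,0],[0,0,0,0,0,-21,0],[0,0,0,0,0,-28,0],[0,0,0,0,0,-35,0],[0,0,0,0,0,-39,0],[0,0,0,0,0,-39,0],[0,0,0,0,0,-39,0]],
])

```text
t: 15.37
ee_pos: [0.5124, 0.1122, 0.3472]
orientation: [-3.139, 0.001, 1.497]
force: [-0.1, 0.6, -0.4]
gripper_width: 0.0008
finger_force: 0.0
```

Call:
play_rows([
  [[-2,3,30,0,0,0,0],[-2,3,60,0,0,0,0],[-2,3,76,0,0,0,0],[-2,3,76,0,0,0,0],[2,3,76,0,0,0,0],[5,3,76,0,0,0,0],[7,3,76,0,0,0,0],[7,3,76,0,0,0,0],[7,3,76,0,0,0,0]],
])

```text
t: 16.12
ee_pos: [0.5161, 0.1194, 0.2737]
orientation: [3.139, -0.0, 1.499]
force: [0.1, -0.5, -0.0]
gripper_width: 0.0005
finger_force: 0.0
```

Call:
play_rows([
  [[2,0,0,0,0,0,0],[4,0,0,0,0,0,0],[4,0,0,0,0,0,0]],
])

```text
t: 16.37
ee_pos: [0.5162, 0.1228, 0.2731]
orientation: [3.141, 0.001, 1.499]
force: [-0.1, -2.1, 1.7]
gripper_width: 0.0006
finger_force: 1.2
```

Call:
play_rows([
  [[2,0,0,0,0,0,0],[4,0,0,0,0,0,0],[4,0,0,0,0,0,0]],
])

```text
t: 16.62
ee_pos: [0.5163, 0.1269, 0.2728]
orientation: [-3.142, 0.001, 1.499]
force: [-0.8, -3.8, 2.9]
gripper_width: 0.0006
finger_force: 2.1
```

Contact is made. Swing along the arc 8° at a time.

Call:
play_rows([
  [[2.6,-0.5,0,0,0,2,0],[5.3,-1,0,0,0,4,0],[7.9,-1.4,0,0,0,6,0],[10.6,-1.6,0,0,0,8,0],[10.6,-1.6,0,0,0,8,0]],
])

```text
t: 17.03
ee_pos: [0.5157, 0.1379, 0.2727]
orientation: [3.141, 0.0, 1.359]
force: [0.5, -3.5, 2.3]
gripper_width: 0.0003
finger_force: 1.6
```

Call:
play_rows([
  [[2.6,-0.5,0,0,0,2,0],[5.3,-1,0,0,0,4,0],[7.9,-1.4,0,0,0,6,0],[10.6,-1.6,0,0,0,8,0],[10.6,-1.6,0,0,0,8,0]],
])

```text
t: 17.45
ee_pos: [0.5166, 0.1484, 0.2727]
orientation: [3.141, 0.0, 1.22]
force: [-0.2, -4.5, 2.3]
gripper_width: 0.0006
finger_force: 1.6
```

Call:
play_rows([
  [[2.6,-0.5,0,0,0,2,0],[5.3,-1,0,0,0,4,0],[7.9,-1.4,0,0,0,6,0],[7.9,-1.4,0,0,0,6,0]],
])

```text
t: 17.78
ee_pos: [0.5178, 0.1563, 0.2725]
orientation: [3.141, 0.0, 1.116]
force: [-0.2, -3.2, 1.3]
gripper_width: 0.0006
finger_force: 1.5
```

Call:
play_rows([
  [[2.6,-0.5,0,0,0,2,0],[5.3,-1,0,0,0,4,0],[5.3,-1,0,0,0,4,0]],
])

```text
t: 18.03
ee_pos: [0.5189, 0.1614, 0.2723]
orientation: [-3.141, 0.001, 1.046]
force: [1.0, -3.7, 1.6]
gripper_width: 0.0004
finger_force: 1.7
```

Call:
play_rows([
  [[2.6,-0.5,0,0,0,2,0],[5.3,-1,0,0,0,4,0],[5.3,-1,0,0,0,4,0]],
])

```text
t: 18.28
ee_pos: [0.5207, 0.1664, 0.2723]
orientation: [-3.141, 0.001, 0.977]
force: [0.3, -4.7, -0.1]
gripper_width: 0.0004
finger_force: 1.8
```

Call:
play_rows([
  [[2.6,-0.5,0,0,0,2,0],[5.3,-1,0,0,0,4,0],[7.9,-1.4,0,0,0,6,0],[7.9,-1.4,0,0,0,6,0]],
])

```text
t: 18.62
ee_pos: [0.5239, 0.1737, 0.2722]
orientation: [-3.141, 0.001, 0.872]
force: [-0.3, -4.4, 0.6]
gripper_width: 0.0003
finger_force: 1.9
```

Call:
play_rows([
  [[2.6,-0.5,0,0,0,2,0],[5.3,-1,0,0,0,4,0],[5.3,-1,0,0,0,4,0]],
])

```text
t: 18.87
ee_pos: [0.5265, 0.1783, 0.2722]
orientation: [-3.141, 0.002, 0.802]
force: [0.6, -4.9, -0.2]
gripper_width: 0.0009
finger_force: 1.9
```

Call:
play_rows([
  [[2.6,-0.5,0,0,0,2,0],[5.3,-1,0,0,0,4,0],[5.3,-1,0,0,0,4,0]],
])

```text
t: 19.12
ee_pos: [0.5294, 0.1827, 0.2721]
orientation: [-3.141, 0.002, 0.732]
force: [-0.3, -4.6, -0.1]
gripper_width: 0.0005
finger_force: 1.9
```

Call:
play_rows([
  [[2.6,-0.2,0,0,0,2,0],[5.3,-0.4,0,0,0,4,0],[5.3,-0.4,0,0,0,4,0]],
])

```text
t: 19.37
ee_pos: [0.5326, 0.1864, 0.2721]
orientation: [-3.141, 0.004, 0.662]
force: [-1.1, -5.6, 1.0]
gripper_width: 0.0002
finger_force: 2.4
```

Call:
play_rows([
  [[2.6,-0.2,0,0,0,2,0],[5.3,-0.4,0,0,0,4,0],[5.3,-0.4,0,0,0,4,0]],
])

```text
t: 19.62
ee_pos: [0.5359, 0.1899, 0.272]
orientation: [-3.14, 0.006, 0.593]
force: [-3.3, -5.7, 2.6]
gripper_width: 0.0003
finger_force: 3.1
```

Call:
play_rows([
  [[2.6,-0.2,0,0,0,2,0],[5.3,-0.4,0,0,0,4,0],[5.3,-0.4,0,0,0,4,0]],
])

```text
t: 19.87
ee_pos: [0.5395, 0.1931, 0.2719]
orientation: [-3.14, 0.008, 0.523]
force: [-4.7, -5.3, 3.6]
gripper_width: 0.0001
finger_force: 3.7
```

Call:
play_rows([
  [[2.6,-0.2,0,0,0,2,0],[4,-0.3,0,0,0,3,0],[4,-0.3,0,0,0,3,0]],
])

```text
t: 20.12
ee_pos: [0.5422, 0.1954, 0.2719]
orientation: [-3.139, 0.009, 0.471]
force: [-6.5, -6.0, 5.0]
gripper_width: 0.0005
finger_force: 4.2
```

Call:
play_rows([
  [[2,-0.2,0,0,0,1.5,0],[3,-0.2,0,0,0,2.2,0],[3,-0.2,0,0,0,2.2,0]],
])

```text
t: 20.37
ee_pos: [0.5444, 0.197, 0.2719]
orientation: [-3.139, 0.01, 0.433]
force: [-7.4, -6.4, 5.6]
gripper_width: 0.0007
finger_force: 4.6
```

Call:
play_rows([
  [[2,-0.1,0,0,0,1.5,0],[3,-0.1,0,0,0,2.2,0],[3,-0.1,0,0,0,2.2,0]],
])

```text
t: 20.62
ee_pos: [0.5467, 0.1985, 0.2719]
orientation: [-3.139, 0.011, 0.394]
force: [-8.0, -5.6, 6.4]
gripper_width: 0.0003
finger_force: 4.9
```

Call:
play_rows([
  [[1.5,0,0,0,0,1,0],[2,0,0,0,0,1.5,0],[2,0,0,0,0,1.5,0],[2,0,0,0,0,1.5,0]],
])

```text
t: 20.95
ee_pos: [0.5479, 0.1992, 0.2718]
orientation: [-3.138, 0.012, 0.368]
force: [-8.9, -4.8, 7.4]
gripper_width: 0.0001
finger_force: 5.6
```

Call:
play_rows([
  [[1.5,0.1,0,0,0,1,0],[3,0.1,0,0,0,2,0],[3,0.1,0,0,0,2,0],[3,0.1,0,0,0,2,0]],
])

```text
t: 21.28
ee_pos: [0.5505, 0.2006, 0.2718]
orientation: [-3.138, 0.013, 0.333]
force: [-10.7, -2.5, 6.6]
gripper_width: 0.0003
finger_force: 5.7
```

Call:
play_rows([
  [[1,0.1,0,0,0,1,0],[2,0.1,0,0,0,1.5,0],[2,0.1,0,0,0,1.5,0],[2,0.1,0,0,0,1.5,0]],
])

```text
t: 21.62
ee_pos: [0.5525, 0.2016, 0.2718]
orientation: [-3.137, 0.012, 0.307]
force: [-10.3, -1.7, 7.2]
gripper_width: 0.0005
finger_force: 5.3
```

Call:
play_rows([
  [[1.5,0.1,0,0,0,1,0],[2.5,0.1,0,0,0,1.5,0],[2.5,0.1,0,0,0,1.5,0],[2.5,0.1,0,0,0,1.5,0]],
])

```text
t: 21.95
ee_pos: [0.5543, 0.2024, 0.2718]
orientation: [-3.136, 0.014, 0.281]
force: [-11.9, -0.7, 8.1]
gripper_width: 0.0003
finger_force: 6.2
```

Push is about 12 N, firmly tight. Back off and rise, then check.

Call:
play_rows([
  [[-4,0,0,0,0,0,0],[-10,0,0,0,0,0,0],[-22,0,0,0,0,0,0],[-22,0,0,0,0,0,0],[-22,0,-40,0,0,0,0],[-22,0,-80,0,0,0,0],[-22,0,-120,0,0,0,0],[-22,0,-120,0,0,0,0],[-22,0,-120,0,0,0,0]],
])

```text
t: 22.7
ee_pos: [0.539, 0.1964, 0.3957]
orientation: [-3.141, -0.008, 0.28]
force: [0.1, 0.2, -1.3]
gripper_width: 0.0004
finger_force: 0.0
```

```bash
python3 sp.py
python3 - <<'E'
from h import *
print(arm.get_obs()['force']);save('scene','k.png',(185,285,240,365),6)
E
```

```text
15 [ 0.0345 -0.0044] -7.2 0.034790284145779254
[ 0.14104381 -0.17416462 -0.4440484 ]
```

View pics/k.png

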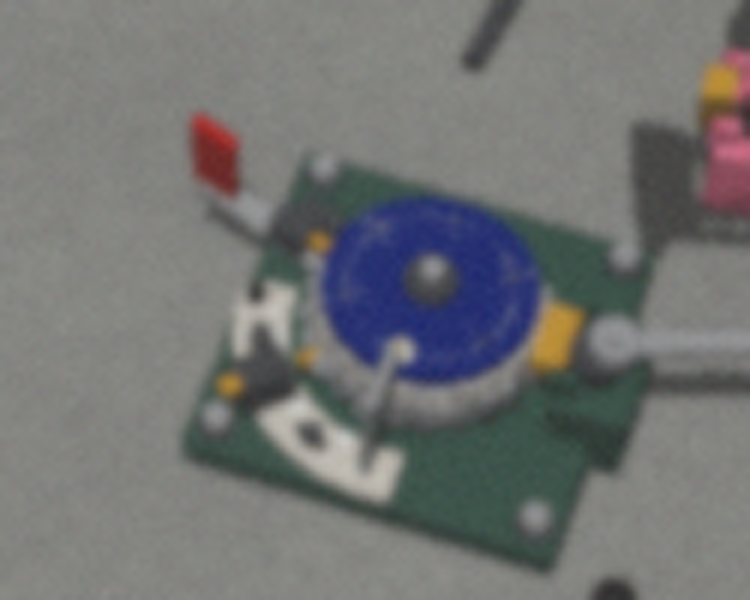

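The spot at (400,350) is still under the pointer, and the clamp handle points outward and has stayed put. The shoe is against the drum and the arm is clear.

```bash
python3 -c "
from station import arm
print(arm.close_job())"
```

```text
the job is handed in; nothing more can be done
None
```

The job is handed in: five lever clicks put the white spot under the pointer, the clamp was swung tight with about 12 N level push (14–15 N in all) at the last reading, and the arm was clear of everything; no verdict came back.

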